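# Shut the copier's cover and start the copy

### The job

The original already lies on the copier's glass, but the cover has been left up. Push the cover over and down with the fingers, without slamming it, until it lies fully shut, then press the start key, the larger of the two round keys, at the end of the panel, and let it go. Only push and press: grasp and lift nothing, do not press the smaller stop key, and leave the desk things standing in front of the copier where they are.

Things in the scene. Friction and masses are not known exactly. Their poses are not given: they have to be found in the camera images.
- copier: Off-white desktop flatbed copier, 370 mm deep, 420 mm wide, fixed on the table, its front roughly to the robot's left. Origin: centre of its underside. Own axes: -x to its front, +y to the left of a user at its front, z up. A dark control panel (x -185 to -103 mm, top z 84 mm) runs along the front; the glass (z 79 mm) lies behind it. With the cover shut it is 106 mm high.
- cover (a joint): Opening angle (rad) of the cover about the hinge along the copier's back edge: 0 = shut, flat on the glass; grows as the free front edge rises; stop at 1.48 (almost upright). Starts at 0.95 to 1.4. The stiff hinge holds it wherever it is left, so it must be pushed right down to 0, with up to about 7 N at 200 mm from the hinge. A white pad covers its inner face, not to be touched.
- cover_outer (a point): Point on the cover's outer face (upper when shut; looks to the copier's back and up when raised), mid-width, 200 mm from the hinge axis. The cover is a flat plate 410 mm wide, 22 mm thick, reaching from 5 to 265 mm from the hinge axis. Axes turn with it: z outward normal, x from free edge to hinge, y along the hinge. The hinge axis lies 200 mm along +x and 20 mm along -z from here.
- start_key (a joint): Depression of the start key: 0 = up, 0.004 m = fully down. It is sprung (about 1.6 N to move it, 4 N fully down) and comes back when let go.
- start_key_top (a point): Centre of the top of the start key: the larger round key, grey, 24 mm across, at the right-hand (-y) end of the panel as its user sees it, top 8 mm above the panel and 92 mm above the table, 146 mm in front of and 140 mm right of the copier's centre. z up; pressed straight down. Nothing else stands up within 45 mm of its centre.
- stop_key (a joint): Depression of the stop key: 0 = up, 0.004 m = fully down. Must not be pressed.
- stop_key_top (a point): Centre of the top of the stop key: the smaller round key, 14 mm in diameter, 65 mm from the start key along the panel towards its middle (+y), its top 5 mm above the panel.
- stapler: Dark desk stapler, 135 x 36 x 48 mm, loose on the table in front of the copier; a bystander. Origin: centre of its underside.
- pen_cup: Grey pen cup, 76 mm across, 98 mm high, with pens to about 150 mm, loose on the table in front of the copier; a bystander. Origin: centre of its underside.
- tape_dispenser: Grey desk tape dispenser, 150 x 56 x 88 mm, loose on the table in front of the copier; a bystander. Origin: centre of its underside.

How it is judged:
On the way, in this order (a step that is already met when the one before it is completed fails the run):
1. the cover lies fully shut (value of joint cover below 0.03 rad), for 0.2 s.
2. the start key is pressed down with the cover shut (value of joint start_key above 0.0025 m and value of joint cover below 0.03 rad and contact force between the fingers and start_key above 0.5 N), for 0.1 s.
At the end, for the whole second after the job is handed in: The cover is shut (within 0.03 rad, 8 mm at its free edge), the start key has been pressed after that and has come back up (within 1 mm), the stop key is up, and the stapler, pen cup and tape dispenser are within 20 mm of where they stood (value of joint cover below 0.03 rad and value of joint each of start_key, stop_key below 0.001 m and distance of each of stapler, pen_cup, tape_dispenser from where it was at the start of the episode below 0.02 m); the robot touches nothing.
It fails at once if the start key is pressed while the cover is still up (value of joint start_key above 0.002 m and value of joint cover above 0.06 rad).
It fails at once if the stop key is pressed (value of joint stop_key above 0.002 m).
It fails at once if the cover is slammed (turns shut faster than 3 rad/s) (velocity of joint cover below -3 rad/s).
It fails at once if the fingers grip the cover round its edge, or press on the pad on its inner face (contact force between the fingers and cover_c1 above 2 N).
It fails at once if a desk thing is shoved, lifted or knocked over (distance of any of stapler, pen_cup, tape_dispenser from where it was at the start of the episode above 0.03 m or angle between any of pen_cup, stapler, tape_dispenser's own z axis and vertical above 0.4 rad).
It also fails if it takes over 40 s, if anything falls off the work surface, if the arm or the gripper's body presses on something with over 40 N, if the wrist force passes 120 N, or if a joint passes its speed limit or range.

### The arm

A 6-joint arm with a two-finger parallel gripper is mounted at the origin on the work surface. World frame = base frame: x ahead of the robot, y to its left, z up, the work surface at z = 0. Lengths are in m, angles in rad, forces in N, time in s.
With the tool pointing down it reaches from about 0.375 to 0.925 m from the base axis. Payload 5.7 kg.
Tool frame: the origin (TCP) lies at the very end of the fingers, on their centre line; the grasp point (between the pads) lies 19 mm behind it; z points along the fingers, x is the direction in which the jaws open and shut, and the axes are right-handed (so a half turn about z gives the same grasp; the last joint's range is limited). The gripper opens to 85 mm and grips with 20 to 120 N. Pads are 22 mm wide; open, the fingers measure 114 mm over their backs; the gripper's body (76 mm by 85 mm) begins 54 mm behind the grasp point. The pads swing forward as they close: fully open they stand 13 mm farther back than shut.
Start: joints at [-1.235, 0.359, 1.51, -0, 1.272, -0.115], TCP at [0.261, -0.54, 0.231] pointing down, gripper open.
Joint ranges: [-2.97, 2.97], [-1.01, 2.36], [0.21, 2.38], [-0.96, 4.11], [0.2, 2.71], [-2.98, 2.98]. Speed limits (rad/s): [2.39, 2.39, 3.14, 3.14, 3.14, 3.14].

### API

Orientations are given as [roll, pitch, yaw] about the fixed x, y, z axes, in that order (R = Rz(yaw) Ry(pitch) Rx(roll)).
In Python, from cell import sense, read_camera, calibration, ticket gives the robot as it stands.
- The arm moves only by the shell command python3 -m crank 'ROWS' [OPENING] [FORCE]. ROWS is a JSON object of lists of equal length, an entry for each row: "linear": the shift along the tool's x, y, z in cm, a list of three; "spin": the turn about the tool's z in degrees. In form: {"linear": [[tx, ty, tz], ...], "spin": [spin, ...]}. A call has 1 to 10 rows; each row shifts and turns the pose as measured when the row begins, along the tool's axes as they then stand; what a row does not reach is not made up. A row lasts 1/8 s, in which the tool goes at most 62.5 mm and 10.7 degrees, less where a joint would pass 70% of its speed; a pose out of reach is approached as far as the arm can. A call with a gripper value outside its range is refused whole. OPENING is the opening, from 0 (shut) to 1 (fully open), set as the call begins (- or left out, the last holds). The fingers move at their own pace and stop on an object; FORCE is the grip in N (left out, the last holds). Time passes only in rows, so rows that do not move let the fingers close. It gives the time, the measured TCP pose, the force and the opening at its end, in the units of the state.
- sense(): the state, without advancing time (a new reading comes with each control period).
- read_camera(name): name is "side" or "top"; returns (picture, depth): 384x512x3 uint8, red, green, blue; 384x512 float32, m along the optical axis (not along the pixel's ray), 0 where there is no reading.
- calibration(name): a dict with "fx", "fy", "cx", "cy" (pixels), "extrinsics" (4x4, takes a point from camera to world coordinates). Camera axes: x right, y up, looking along -z (the intrinsics and any distortion apply to the point x, -y, -z); pixel columns grow to the right and rows downward; lengths in m; the calibration is good to about 2 mm. A picture is of the moment at which its call begins. calibration takes no time and is no camera call.
- ticket.close_job(): hands the job in, once; it reports no verdict.
The state is a dict: "time": time; "joint_positions": joint angles; "joint_vel": joint speeds; "joint_torque": joint torques, N m; "eef_pos": TCP position; "orientation": TCP orientation; "contact_force": force on the tool from outside, world axes, zero at the start; "ft_torque": the same for the moment, N m; "width": opening from 0.0 (shut) to 1.0 (fully open).
Only numpy, scipy, OpenCV 4.12 (cv2) and the standard library are available. Lean on these libraries where they do the work, as an engineer would, in place of code of your own. Each camera call takes 0.05 s, during which the arm holds its last target.

## Working session

There is one attempt and no reset: what is moved stays moved. The work goes in short steps, Python scripts to look and compute and a shell command to move; the robot and the scene stay as the last step left them, time stands still between calls to the robot, and variables do not carry over. Pictures are saved under pics/ and viewed, and the job is handed in when it is done.

```bash
ls; mkdir -p pics; python3 - <<'E'
from cell import sense, read_camera, calibration
import cv2, numpy as np
s=sense(); print(s)
for n in ["side","top"]:
    p,d=read_camera(n); cv2.imwrite(f"pics/{n}0.png",p[:,:,::-1]); np.savez(f"pics/{n}0.npz",p=p,d=d)
    c=calibration(n); print(n,c)
E
```

```text
pics
{'time': 0.0, 'joint_positions': array([-1.23507602e+00,  3.59515155e-01,  1.51148558e+00,  1.39288590e-05,
        1.27253290e+00, -1.15130327e-01]), 'joint_vel': array([-0.00026302,  0.00173572, -0.00123351,  0.00036827, -0.00061321,
        0.00215339]), 'joint_torque': array([-1.29366173e-03, -5.27622914e+01, -2.78615248e+01, -3.39516300e-04,
        1.30013376e-02, -1.91892347e-06]), 'eef_pos': array([ 0.26118024, -0.53936798,  0.23042735]), 'orientation': array([-3.14135646e+00,  1.92660562e-03, -1.11994957e+00]), 'contact_force': array([-0.61075944,  0.05809953, -0.42845175]), 'ft_torque': array([0.05687652, 0.00148201, 0.03245423]), 'width': 0.996135857292715}
side {'fx': 408.8322416061732, 'fy': 408.8322416061732, 'cx': 253.40126130366966, 'cy': 190.16395555752334, 'extrinsics': array([[-0.86657096,  0.37824672, -0.32555214,  0.25535208],
       [-0.49904861, -0.65978952,  0.56180804,  0.67111126],
       [-0.00229385,  0.64931287,  0.76051794,  0.89044869],
       [ 0.        ,  0.        ,  0.        ,  1.        ]])}
top {'fx': 395.1076748010327, 'fy': 395.1076748010327, 'cx': 257.7973861662654, 'cy': 191.96789498352518, 'extrinsics': array([[ 0.08126877,  0.97536314, -0.20509057,  0.41843264],
       [-0.99666714,  0.08098761, -0.00977903,  0.06525968],
       [ 0.00707169,  0.20520176,  0.97869414,  0.9398964 ],
       [ 0.        ,  0.        ,  0.        ,  1.        ]])}
```

View pics/side0.png

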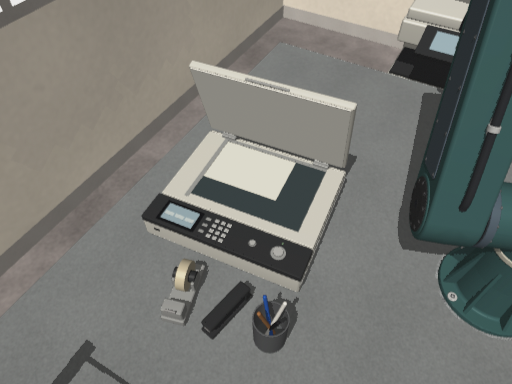

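View pics/top0.png

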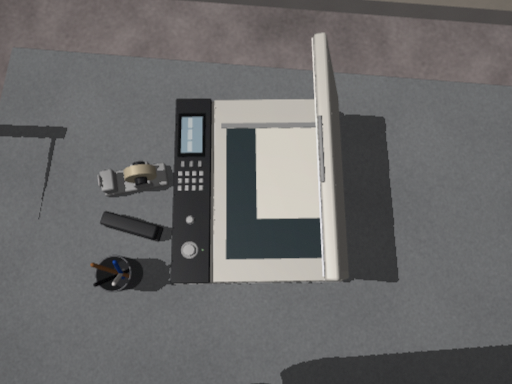

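The side view shows the cover up, with the start key at (278,253) and the stop key at (252,243). In the top view they are at (189,250) and (189,219). The cover's free edge is around x≈320 in the top view, and the desk things are to the left of the panel.

```bash
cat > h.py <<'E'
import numpy as np, cv2
from cell import calibration
def ray(n,u,v):
    c=calibration(n); T=np.array(c["extrinsics"])
    d=np.array([(u-c["cx"])/c["fx"],-(v-c["cy"])/c["fy"],-1.])
    return T[:3,3],T[:3,:3]@d
def onz(n,u,v,z):
    o,d=ray(n,u,v); return o+d*(z-o[2])/d[2]
def cloud(n,dep):
    c=calibration(n); T=np.array(c["extrinsics"])
    v,u=np.mgrid[:dep.shape[0],:dep.shape[1]]
    P=np.stack([(u-c["cx"])/c["fx"]*dep,-(v-c["cy"])/c["fy"]*dep,-dep],-1)
    return P@T[:3,:3].T+T[:3,3]
E
python3 - <<'E'
from h import *
for n in ["side","top"]:
    z=np.load(f"pics/{n}0.npz"); p,d=z["p"],z["d"]; C=cloud(n,d)
    g=cv2.cvtColor(p,cv2.COLOR_RGB2GRAY)
    for nm,(u,v),h in [("start",(278,253) if n=="side" else (189,250),.092),("stop",(252,243) if n=="side" else (189,219),.089)]:
        # bright blob on the dark panel, near the seed
        m=np.zeros_like(g); m[v-11:v+12,u-13:u+14]=(g[v-11:v+12,u-13:u+14]>90)
        k,l,st,ce=cv2.connectedComponentsWithStats(m)
        i=l[v,u]; print(n,nm,st[i],ce[i],onz(n,*ce[i],h-.002).round(4),C[v,u].round(4))
    m=C[...,2]
    if n=="side":
        B=[(210,100),(330,115),(240,130),(330,140)]
    else: B=[(335,100),(335,200),(330,150),(338,250)]
    for u,v in B: print(n,(u,v),C[v,u].round(4))
T=lambda u,v,z:onz("top",u,v,z).round(4)
print([T(*q,.084) for q in [(177,99),(211,99),(172,283),(209,283)]])
E
```

```text
side start [270 246  16  14 180] [277.62777778 252.60555556] [0.4568 0.2144 0.09  ] [0.4547 0.217  0.0937]
side stop [248 239   8   8  45] [251.75555556 242.71111111] [0.5223 0.2189 0.087 ] [0.5205 0.2209 0.0898]
side (210, 100) [ 0.7903 -0.0277  0.2315]
side (330, 115) [ 0.4681 -0.0389  0.3039]
side (240, 130) [ 0.724  -0.0641  0.1297]
side (330, 140) [ 0.465  -0.0654  0.2089]
top start [181 241  17  18 233] [188.74678112 249.56652361] [0.4594 0.2101 0.09  ] [0.4585 0.2092 0.0919]
top stop [186 215   7   9  47] [189.04255319 219.14893617] [0.5247 0.2177 0.087 ] [0.5245 0.2171 0.091 ]
top (335, 100) [ 0.7725 -0.066   0.2053]
top (335, 200) [ 0.5412 -0.0486  0.341 ]
top (330, 150) [ 0.6188 -0.0361  0.3482]
top (338, 250) [ 0.4654 -0.0573  0.3357]
[array([0.8023, 0.2789, 0.084 ]), array([0.809 , 0.2003, 0.084 ]), array([0.3874, 0.2381, 0.084 ]), array([0.3937, 0.1605, 0.084 ])]
```

```bash
python3 - <<'E'
from h import *
yaw=np.arctan2(.2789-.2381,.8023-.3874); y2=np.arctan2(.2003-.1605,.809-.3937); print(yaw,y2)
a=(yaw+y2)/2
cx=np.array([np.sin(a),-np.cos(a)]); cy=np.array([np.cos(a),np.sin(a)])
key=np.array([.4581,.2122]); c=key+.146*cx+.140*cy; print("centre",c,cx,cy)
for n in ["side","top"]:
    z=np.load(f"pics/{n}0.npz"); C=cloud(n,z["d"]); q=C[...,:2]-c
    X=q@cx; Y=q@cy; Z=C[...,2]
    m=(z["d"]>0)&(abs(Y)<.18)&(Z>.13)&(X>.02)&(X<.3)
    if n=="side": m&=(Z<.32)
    x,y,h=X[m],Y[m],Z[m]
    # line fit X = p*Z + k*Y + q, with outlier rejection
    A=np.c_[h,y,np.ones_like(h)]; ok=np.ones(len(h),bool)
    for _ in range(6):
        s=np.linalg.lstsq(A[ok],x[ok],rcond=None)[0]; r=x-A@s; ok=abs(r)<.006
    print(n,m.sum(),ok.sum(),s,"theta",np.arctan2(1,-s[0]),"max z",h.max(), "X at z=.086",s[0]*.086+s[2], np.c_[x,h][h>h.max()-.006].mean(0))
    for k in np.arange(.14,.36,.03):
        b=abs(h-k)<.004
        if b.any(): print(round(k,3),np.percentile(x[b],[5,50,95]).round(4))
# desk things heights irrelevant; highest X extent
E
```

```text
0.09802179732812424 0.09554255493720572
centre [0.61155299 0.0804116 ] [ 0.09663116 -0.99532026] [0.99532026 0.09663116]
side 5946 5946 [-2.85486076e-01  9.14705617e-05  1.91397766e-01] theta 1.2927076672108246 max z 0.319953671344947 X at z=.086 0.1668459637612404 [0.10089996 0.31696807]
0.14 [0.1496 0.1515 0.1533]
0.17 [0.1411 0.1429 0.1449]
0.2 [0.1322 0.1341 0.1361]
0.23 [0.1238 0.1256 0.1276]
0.26 [0.1153 0.1173 0.1194]
0.29 [0.1065 0.1085 0.1106]
0.32 [0.0989 0.1007 0.1021]
top 5081 2776 [-0.34593976  0.00098724  0.23206659] theta 1.2377432147002376 max z 0.3504867446602862 X at z=.086 0.20231577175509718 [0.11149859 0.34632526]
0.14 [0.179  0.1799 0.181 ]
0.17 [0.1702 0.1712 0.1723]
0.2 [0.1616 0.1628 0.1636]
0.23 [0.1529 0.154  0.155 ]
0.26 [0.1444 0.1454 0.1464]
0.29 [0.1357 0.1368 0.1378]
0.32 [0.1271 0.1281 0.1292]
0.35 [0.1017 0.1134 0.1185]
```

```bash
cat >> h.py <<'E'
from cell import sense
a=.0968; cx=np.array([np.sin(a),-np.cos(a)]); cy=np.array([np.cos(a),np.sin(a)]); cen=np.array([.6115,.0804]); XH=.1746
def where():
    s=sense(); p=s["eef_pos"]; q=p[:2]-cen
    print("t",round(s["time"],2),"X,Y,Z",(q@cx).round(4),(q@cy).round(4),p[2].round(4),"yaw err deg",np.degrees(s["orientation"][2]-(a-np.pi/2)).round(2),"rp",s["orientation"][:2].round(3),"F",s["contact_force"].round(1),"w",round(s["width"],3))
E
python3 -m crank '{"linear":[[0,0,-4],[0,0,-4],[0,0,0],[0,0,0]],"spin":[10,10,0,0]}' 0
python3 -c "
from h import *
where()
for t in [1.29,1.2,1.1,1,.9,.8,.7,.6,.5,.4,.3,.2,.1,.05,0]: print(t, np.round([XH-.2*np.cos(t)+.02*np.sin(t)+.0145,.086+.2*np.sin(t)+.02*np.cos(t)],4))"
```

```text
time: 0.6
eef_pos: [0.2605, -0.5377, 0.3093]
orientation: [3.14, 0.008, -1.478]
contact_force: [0.0, -0.6, -0.3]
width: 0.145
t 0.6 X,Y,Z 0.5813 -0.4091 0.3093 yaw err deg -0.25 rp [3.14  0.008] F [ 0.  -0.6 -0.3] w 0.145
1.29 [0.1529 0.2837]
1.2 [0.1353 0.2797]
1.1 [0.1162 0.2733]
1 [0.0979 0.2651]
0.9 [0.0804 0.2551]
0.8 [0.0641 0.2434]
0.7 [0.049  0.2301]
0.6 [0.0353 0.2154]
0.5 [0.0232 0.1994]
0.4 [0.0127 0.1823]
0.3 [0.0039 0.1642]
0.2 [-0.0029  0.1453]
0.1 [-0.0079  0.1259]
0.05 [-0.0097  0.116 ]
0 [-0.0109  0.106 ]
```

```bash

python3 -m crank '{"linear":[[-4,-4.7,0],[-4,-4.7,0],[-4,-4.7,0],[-4,-4.7,0],[-4,-4.7,0],[-4,-4.7,0],[-4,-4.7,0],[-4,-4.7,0],[0,0,1],[0,0,1]],"spin":[0,0,0,0,0,0,0,0,0,0]}' 0
python3 -c "
from h import *
where()"
```

```text
time: 1.85
eef_pos: [0.605, -0.1731, 0.2745]
orientation: [3.124, 0.023, -1.469]
contact_force: [-0.8, -0.5, -0.7]
width: -0.002
t 1.85 X,Y,Z 0.2517 -0.031 0.2745 yaw err deg 0.3 rp [3.124 0.023] F [-0.8 -0.5 -0.7] w -0.002
```

```bash

python3 -m crank '{"linear":[[-3,0,-0.6],[-3,0,-0.5],[-1.5,0,0],[-1,0,0]],"spin":[0,0,0,0]}' 0
python3 - <<'E'
from h import *
from cell import read_camera
where()
for n in ["side","top"]:
    p,d=read_camera(n); cv2.imwrite(f"pics/{n}1.png",p[:,:,::-1])
where()
E
```

```text
time: 2.35
eef_pos: [0.591, -0.0916, 0.2817]
orientation: [3.115, 0.025, -1.475]
contact_force: [0.0, -0.3, -0.4]
width: -0.001
t 2.35 X,Y,Z 0.1692 -0.037 0.2817 yaw err deg -0.05 rp [3.115 0.025] F [ 0.  -0.3 -0.4] w -0.001
t 2.45 X,Y,Z 0.1687 -0.0367 0.2819 yaw err deg -0.01 rp [3.115 0.025] F [-0.5 -0.8 -0.5] w 0.0
```

View pics/side1.png

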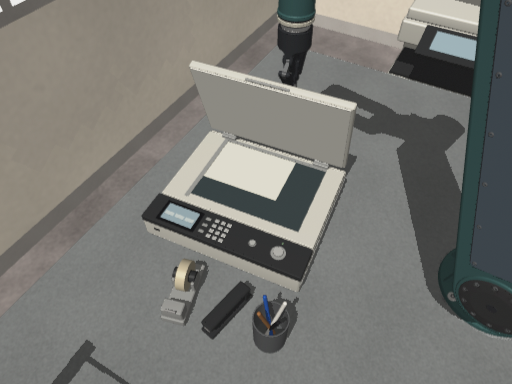

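View pics/top1.png

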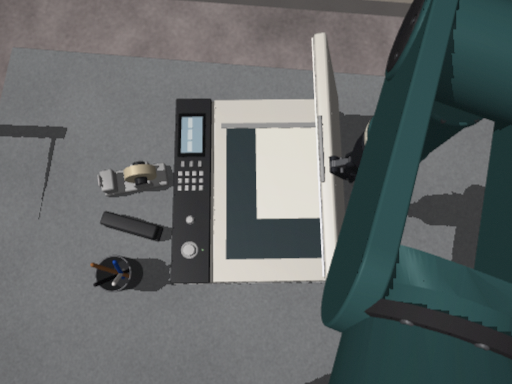

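The fingers are just behind the cover's outer face, near its top edge, around (335,165) in the top view. Nothing is touching yet, so I'll start pushing along the arc.

```bash

python3 -m crank '{"linear":[[-1.7,0,0.0],[-1.8,0,0.4],[-1.8,0,0.6],[-1.8,0,0.7]],"spin":[0,0,0,0]}' 0
python3 - <<'E'
from h import *
from cell import read_camera
where()
p,d=read_camera("side"); cv2.imwrite("pics/side2.png",p[:,:,::-1])
E
```

```text
time: 2.95
eef_pos: [0.585, -0.0204, 0.2663]
orientation: [3.118, 0.02, -1.478]
contact_force: [1.5, -4.6, -0.8]
width: 0.003
t 2.95 X,Y,Z 0.0977 -0.0362 0.2663 yaw err deg -0.21 rp [3.118 0.02 ] F [ 1.5 -4.6 -0.8] w 0.003
```

View pics/side2.png

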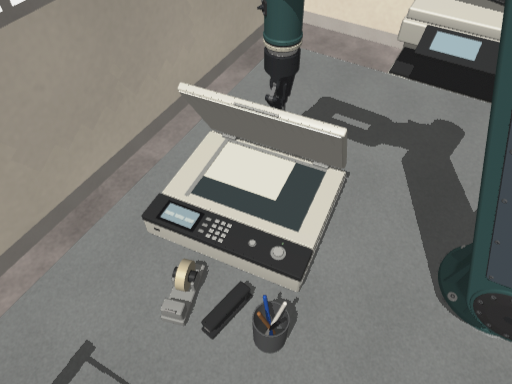

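The cover has come forward with the fingers and its front edge is lower, at about 5 N. I'll continue along the arc.

```bash

python3 -m crank '{"linear":[[-1.7,0,1.0],[-1.6,0,1.2],[-1.5,0,1.3],[-1.4,0,1.5],[-1.2,0,1.6]],"spin":[0,0,0,0,0]}' 0
python3 - <<'E'
from h import *
from cell import read_camera
where()
p,d=read_camera("side"); cv2.imwrite("pics/side3.png",p[:,:,::-1])
E
```

```text
time: 3.62
eef_pos: [0.5753, 0.0627, 0.1976]
orientation: [3.118, 0.022, -1.475]
contact_force: [0.5, -1.5, 1.5]
width: 0.0
t 3.62 X,Y,Z 0.0142 -0.0377 0.1976 yaw err deg -0.07 rp [3.118 0.022] F [ 0.5 -1.5  1.5] w 0.0
```

View pics/side3.png

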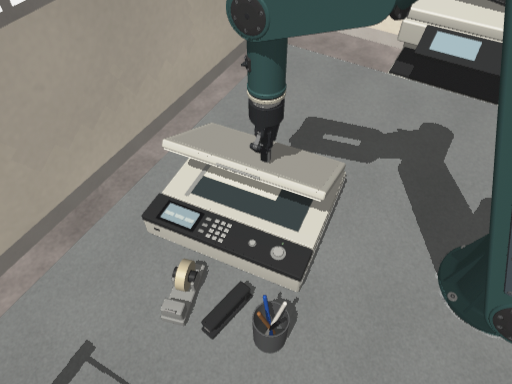

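The cover is about half shut, with the fingertip on its outer face near (262,150). Now I'll push mostly downward.

```bash

python3 -m crank '{"linear":[[-0.6,0,1.7],[-0.6,0,1.8],[-0.5,0,1.9],[-0.3,0,1.8],[0,0,1.2]],"spin":[0,0,0,0,0]}' 0
python3 -c "
from h import *
where()"
python3 -m crank '{"linear":[[0,0,0.6],[0,0,0.5]],"spin":[0,0]}' 0
python3 -c "
from h import *
where()"
```

```text
time: 4.3
eef_pos: [0.5681, 0.0915, 0.108]
orientation: [3.113, 0.031, -1.476]
contact_force: [0.4, 1.0, 2.1]
width: -0.0
t 4.3 X,Y,Z -0.0153 -0.0422 0.108 yaw err deg -0.09 rp [3.113 0.031] F [0.4 1.  2.1] w -0.0
time: 4.55
eef_pos: [0.568, 0.0916, 0.1057]
orientation: [3.114, 0.03, -1.475]
contact_force: [-15.6, -3.6, 55.4]
width: 0.001
t 4.55 X,Y,Z -0.0154 -0.0422 0.1057 yaw err deg -0.03 rp [3.114 0.03 ] F [-15.6  -3.6  55.4] w 0.001
```

The force jumped to 55 N at z=0.1057, which is where the shut cover should be, so it has bottomed out. I'll hold briefly, lift and check.

```bash

python3 -m crank '{"linear":[[0,0,0.1],[0,0,0.1],[0,0,-3],[0,0,-5],[0,0,-4]],"spin":[0,0,0,0,0]}' 0
python3 - <<'E'
from h import *
from cell import read_camera
where()
for n in ["side","top"]:
    p,d=read_camera(n); cv2.imwrite(f"pics/{n}4.png",p[:,:,::-1])
    C=cloud(n,d); q=C[...,:2]-cen; X=q@cx; Y=q@cy
    for x in (-.08,-.05,0,.05,.1,.14):
        for lo,hi in ((-.2,-.13),(.1,.19)):
            m=(abs(X-x)<.01)&(Y>lo)&(Y<hi)&(C[...,2]<.2)&(d>0)
            if m.any(): print(n,x,lo,np.median(C[...,2][m]).round(4),m.sum())
E
```

```text
time: 5.18
eef_pos: [0.5679, 0.0882, 0.2231]
orientation: [3.104, 0.032, -1.476]
contact_force: [0.7, -1.1, -0.4]
width: 0.002
t 5.17 X,Y,Z -0.012 -0.0426 0.2231 yaw err deg -0.1 rp [3.104 0.032] F [ 0.7 -1.1 -0.4] w 0.002
side -0.08 -0.2 0.1053 258
side -0.08 0.1 0.1057 257
side -0.05 -0.2 0.106 203
side -0.05 0.1 0.1061 204
side 0 -0.2 0.1058 184
side 0 0.1 0.1058 186
side 0.05 -0.2 0.1058 163
side 0.05 0.1 0.1062 173
side 0.1 -0.2 0.1056 155
side 0.1 0.1 0.1062 155
side 0.14 -0.2 0.1059 142
side 0.14 0.1 0.1056 151
top -0.08 -0.2 0.108 283
top -0.08 0.1 0.108 37
top -0.05 -0.2 0.1085 324
top 0 -0.2 0.1084 341
top 0.05 -0.2 0.1084 328
```

View pics/side4.png

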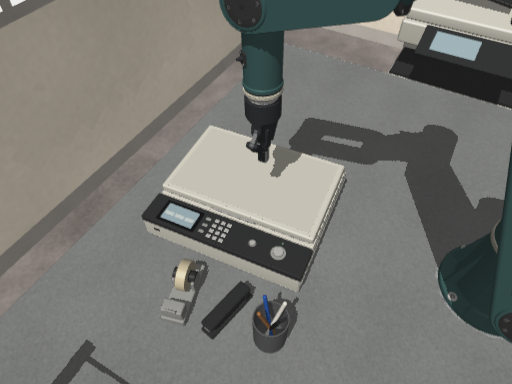

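View pics/top4.png

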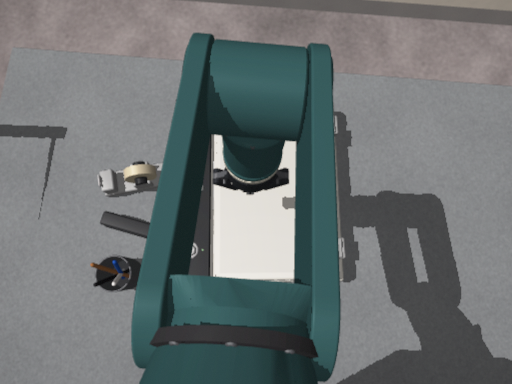

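The cover lies flat, with both ends and both edges at z≈0.106. The desk things haven't moved. Next I'll go over the start key.

```bash

python3 -m crank '{"linear":[[-4,2.9,0],[-4,2.9,0],[-4,2.9,0],[-1.4,1,0],[0,0,0]],"spin":[0,0,0,0,0]}' 0
python3 -c "
from h import *
where()"
```

```text
time: 5.9
eef_pos: [0.4577, 0.2143, 0.2277]
orientation: [3.105, 0.031, -1.478]
contact_force: [0.2, -0.9, 0.1]
width: -0.001
t 5.9 X,Y,Z -0.1481 -0.1401 0.2277 yaw err deg -0.24 rp [3.105 0.031] F [ 0.2 -0.9  0.1] w -0.001
```

```bash

python3 -m crank '{"linear":[[0.2,0,4],[0.2,0,4],[0.2,0,3.5],[0,0,0]],"spin":[0,0,0,0]}' 0
python3 - <<'E'
from h import *
from cell import read_camera
where()
p,d=read_camera("side"); cv2.imwrite("pics/side5.png",cv2.resize(p[200:330,180:350,::-1],None,fx=4,fy=4))
E
```

```text
time: 6.4
eef_pos: [0.4596, 0.208, 0.1087]
orientation: [3.109, 0.029, -1.48]
contact_force: [-0.9, -0.6, 0.4]
width: 0.002
t 6.4 X,Y,Z -0.1417 -0.1388 0.1087 yaw err deg -0.37 rp [3.109 0.029] F [-0.9 -0.6  0.4] w 0.002
```

View pics/side5.png

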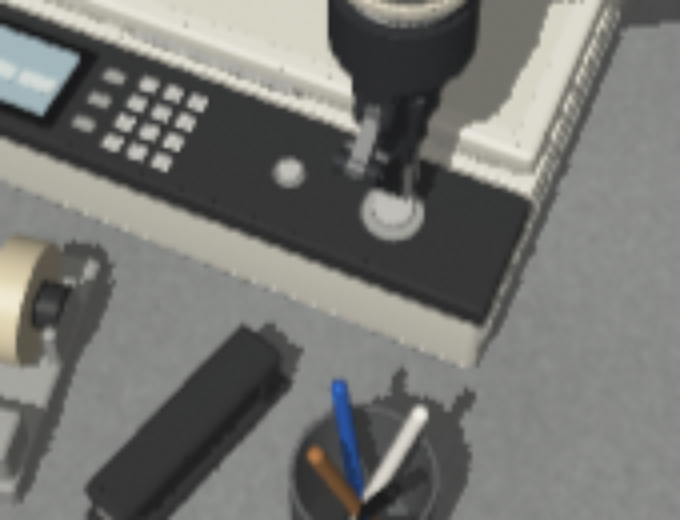

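The shut fingers are just above the start key (crop (392,210)) and the stop key at crop (288,172) is well clear. I'll trim 4 mm toward the front and press in small steps.

```bash

python3 -m crank '{"linear":[[-0.4,0,0.5],[0,0,0.5],[0,0,0.4],[0,0,0.2]],"spin":[0,0,0,0]}' 0
python3 -c "
from h import *
where()"
```

```text
time: 6.95
eef_pos: [0.4644, 0.2137, 0.097]
orientation: [3.12, 0.031, -1.481]
contact_force: [-1.3, -0.2, -0.3]
width: -0.001
t 6.95 X,Y,Z -0.1469 -0.1336 0.097 yaw err deg -0.38 rp [3.12  0.031] F [-1.3 -0.2 -0.3] w -0.001
```

```bash

python3 -m crank '{"linear":[[0,0.7,0.2],[0,0.1,0.4],[0,0.1,0.4]],"spin":[0,0,0]}' 0
python3 -c "
from h import *
where()"
```

```text
time: 7.32
eef_pos: [0.4557, 0.2132, 0.0877]
orientation: [3.123, 0.031, -1.48]
contact_force: [-0.4, -3.5, 28.0]
width: 0.001
t 7.33 X,Y,Z -0.1472 -0.1423 0.0877 yaw err deg -0.34 rp [3.123 0.031] F [-0.4 -3.5 28. ] w 0.001
```

The key is fully down at z=0.0877 with 28 N. I'll hold briefly, then release and lift.

```bash

python3 -m crank '{"linear":[[0,0,0],[0,0,0],[0,0,0],[0,0,-2],[0,0,-4],[0,0,-5],[0,0,-4],[2,0,0],[0,0,0]],"spin":[0,0,0,0,0,0,0,0,0]}' 0
python3 - <<'E'
from h import *
from cell import read_camera
where()
p,d=read_camera("side"); cv2.imwrite("pics/side6.png",p[:,:,::-1])
C=cloud("side",d)
print("start",np.median(C[249:255,274:281,2]).round(4),"was",np.median(cloud("side",np.load("pics/side0.npz")["d"])[249:255,274:281,2]).round(4))
print("stop",C[243,252,2].round(4))
q=C[...,:2]-cen;m=(abs(q@cx+.075)<.01)&(abs(q@cy)<.19)&(C[...,2]<.2);print("cover front z",np.median(C[...,2][m]).round(4))
z=np.load("pics/side0.npz")["p"].astype(int); df=abs(z-p).sum(-1)[262:,150:310]; print("desk diff px",(df>60).sum())
E
```

```text
time: 8.45
eef_pos: [0.46, 0.1887, 0.24]
orientation: [3.121, 0.031, -1.48]
contact_force: [0.1, 0.2, -0.1]
width: -0.0
t 8.45 X,Y,Z -0.1225 -0.1403 0.24 yaw err deg -0.33 rp [3.121 0.031] F [ 0.1  0.2 -0.1] w -0.0
start 0.0919 was 0.0919
stop 0.0906
cover front z 0.106
desk diff px 0
```

View pics/side6.png

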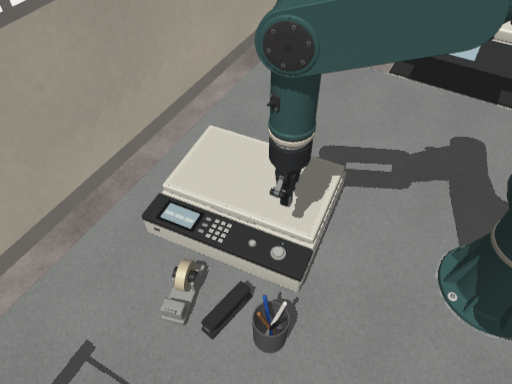

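The cover is shut, the start key at (278,253) is back up, the desk things haven't moved, and the arm is clear of everything. I'll hand the job in.

```bash
python3 -c "
from cell import ticket
print(ticket.close_job())"
```

```text
the job is handed in; nothing more can be done
None
```

The cover is shut, the start key was pressed and let go after that, and the job is handed in at about 8.5 s; it reports no verdict.

- **Cover:** I pushed it over from behind with the shut fingers, following its arc on the outer face. It started at about 1.29 rad and moved gently, at roughly 1 rad/s by my planned steps. At the bottom the wrist force reached 55 N for a moment. Afterwards the side camera put its top at z = 0.106 m across its whole area, which is the shut height. The top camera read about 2 mm higher, within calibration error.
- **Start key:** I pressed it to its stop (TCP at z = 0.0877 m, 28 N) and held it for about 0.4 s. On the way down the tool had drifted 6 mm along the panel; I corrected that before touching the key. It came back up to z = 0.0919 m, the same as before.
- **Stop key and desk things:** I kept clear of the stop key, and its top is still up (about 0.091 m). The desk area in front of the copier showed no changed pixels.
- **Arm:** at hand-in it was clear of everything at z = 0.24 m, with no contact force. No check failed.

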